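Load the bench shaker and hold its bayonet lock home

ROBOT

A 7-joint arm with a two-finger parallel gripper is mounted at the origin on a cart in front of the work surface, level with it; the furniture and walls round the work are solid. World frame = base frame: x ahead of the robot, y to its left, z up, the work surface at z = 0. Lengths are in m, angles in rad, forces in N, time in s.
With the tool pointing down it reaches from about 0.35 to 0.9 m from the base axis. Payload 8.1 kg.
Tool frame: the origin (TCP) lies midway between the tips of the shut fingers; the grasp point (between the pads) lies behind it (arm.tcp_to_grasp is the z of the grasp point in the tool frame, in m); z points along the fingers, y is the line along which they close (so a half turn about z gives the same grasp; the last joint's range is limited). The gripper opens to 92 mm and grips with 3 to 60 N. Pads are 19 mm wide; open, the fingers measure 130 mm over their backs; the gripper's body (75 mm by 190 mm) begins 47 mm behind the grasp point.
Start: joints at [-1.418, 0.434, 0.025, 1.573, -0.012, 1.134, -0.075], TCP at [0.158, 0.605, 0.227] pointing down, gripper open.
Joint ranges: [-2.62, 2.62], [-0.44, 2.09], [-1.27, 1.32], [0.08, 2.57], [-1.32, 4.46], [0.12, 2], [-2.74, 2.74]. Speed limits (rad/s): [2.22, 2.22, 3.01, 3.01, 3.14, 3.14, 3.14].

INTERFACE

Orientations are given as a rotation vector (axis times angle).
In Python, from cell import readout, vision, arm gives the robot as it stands.
- The arm moves only by the tool carry_out, never from a script. Its argument "increments" is one flat list of numbers, 6 for each row, row after row: the shift along the world's x, y, z in mm, then the turn, a rotation vector about the world's x, y, z in rad. In form: [tx, ty, tz, wx, wy, wz, tx, ty, tz, wx, wy, wz, ...]. A call has 1 to 20 rows; each row shifts and turns the commanded pose from where the row before left it; what a row does not reach is not made up. A row lasts 1/8 s, in which the tool goes at most 62.5 mm and 10.7 degrees, less where a joint would pass 70% of its speed; a pose out of reach is approached as far as the arm can. A call with a gripper value outside its range is refused whole. "grip" is the closure, from 0 (fully open) to 1 (shut), set as the call begins (left out, the last holds). The fingers move at their own pace and stop on an object; "newtons" is the grip in N (left out, the last holds). Time passes only in rows, so rows that do not move let the fingers close. It gives the time, the measured TCP pose, the force, the opening and the grip force at its end, in the units of the state.
- readout.observe(): the state, without advancing time (a new reading comes with each control period).
- vision.get_image(name): name is "scene" or "top"; returns the picture (420x560x3 uint8, red, green, blue); there is no depth.
- vision.calibration(name): a dict with "fov_y" (degrees; the focal length in pixels is half the picture's height over the tangent of half this angle, whatever the lens; pixels are square), "cx", "cy" (the principal point, pixels), "k1" (the pictures are not rectified: a ray, as slopes to the right and down, at radius r is drawn at 1 + k1 r^2 times it, then the intrinsics apply), "pose" (4x4, takes a point from camera to world coordinates). Camera axes: x right, y up, looking along -z (the intrinsics and any distortion apply to the point x, -y, -z); pixel columns grow to the right and rows downward; lengths in m; the calibration is good to about 2 mm. A picture is of the moment at which its call begins. calibration takes no time and is no camera call.
- arm.sign_off(): hands the job in; it is judged then, once.
The state is a dict: "clock": time; "joints": joint angles; "dq": joint speeds; "joint_efforts": joint torques, N m; "position": TCP position; "ee_rot": TCP orientation; "force": force on the tool from outside, world axes, zero at the start; "ft_torque": the same for the moment, N m; "width": opening from 0.0 (shut) to 1.0 (fully open); "gripper_force": force on a finger pad.
Only numpy, scipy, OpenCV 4.12 (cv2) and the standard library are available. Lean on these libraries where they do the work, as an engineer would, in place of code of your own. Each camera call takes 0.05 s, during which the arm holds its last target. There are 200 camera calls.

TASK

Pack the amber jar and the blue-capped vial upright into the blue tray of the bench shaker, next to the brown vial already in it, so that all three stand on the tray floor. Then lock the tray: turn the knurled collar clockwise (seen from above), pressing it down, until its hidden keyway drops over the pin, and push it fully home. Finish while still holding the collar down at its stop with the gripper, as its spring would lift it again; leave the tape roll and the white flow cup where they are.

Things in the scene. Friction and masses are not known exactly. Their poses are not given: they have to be found in the camera images.
- shaker: bench shaker, fixed: white base 116 (x) x 244 (y) x 30 mm, origin on the worktop under its middle, z up, y along its length; the front (-x, black strip) faces the robot. Blue tray in its -y half. At y = +75 mm a round aluminium turret, 60 mm across up to 82 mm above the worktop (foot 74 mm across), with the collar in it.
- tray (a point): centre of the tray's inner floor, axes as the shaker's, 34 mm above the worktop, at y = -58 mm of the shaker. Inside 53 (x) x 106 (y) mm; walls 4 mm thick, 34 mm high. The three stand in a row along y: brown vial at the -y end (39 mm from the centre), jar in the middle (y about 0), blue-capped vial at the +y end (y about +39 mm); the slack along the row is 7 mm in all.
- jar: amber jar with brown lid: body 49 mm across and 58 mm tall, lid 47 mm across from 58 to 75 mm height, 0.11 kg; origin at the centre of its underside, z up. Starts on the worktop in front of the shaker.
- vial_blue: beige vial with blue cap, 25 mm across, 67 mm tall, cap from 56 mm up, 30 g; origin at the centre of its underside, z up. Starts on the worktop in front of the shaker.
- vial_brown: orange-brown vial with white cap, 25 mm across, 67 mm tall, loose; origin at the centre of its underside, z up. Stands already in the tray, at the -y end, and must stay there upright.
- collar_top (a point): centre of the top face of the knurled collar: grey ribbed cylinder with upright axis, 45 mm across and 50 mm tall, its top 130 mm above the worktop when up, 117 mm when home. From 82 mm above the worktop upwards it stands free of the turret and can be gripped round its sides.
- collar: the same collar: origin at the centre of its underside, z up. In its underside is one hidden keyway; the pin, also unseen, stands inside the turret. The keyway meets the pin after a clockwise turn (from above) of 10 to 80 degrees from the start, and fits over about 17 degrees of turn. It turns stiffly (0.04 N m) and stays where it is left; anticlockwise it turns only 15 to 30 degrees.
- collar_travel (a joint): how far the collar is pushed down, m: 0 = up (spring), about 0.004 = its underside rests on the pin and is blocked, 0.013 = fully home with the pin in the keyway, where it can turn no further. The spring pushes it up with 3 N at 0 and 8 N when home.
- tape_roll: roll of beige tape lying at the left, 86 mm across, 22 mm tall; bystander
- flow_cup: white conical flow cup standing on its rim at the right, in front, 72 mm across, 67 mm tall; bystander
Not all that is in view belongs to the job. Leave any green look-alike of the vial_blue alone.

How it is judged:
On the way, in this order (a step that is already met when the one before it is completed fails the run):
1. jar and both vials stand upright on the tray floor, jar and blue-capped vial released (x of jar in the frame of tray between -0.027 and 0.027 m and y of jar in the frame of tray between -0.053 and 0.053 m and z of jar in the frame of tray between -0.005 and 0.005 m and angle between each of jar, vial_blue, vial_brown's own z axis and vertical below 0.12 rad and x of vial_blue in the frame of tray between -0.027 and 0.027 m and y of vial_blue in the frame of tray between -0.053 and 0.053 m and z of vial_blue in the frame of tray between -0.005 and 0.005 m and x of vial_brown in the frame of tray between -0.027 and 0.027 m and y of vial_brown in the frame of tray between -0.053 and 0.053 m and z of vial_brown in the frame of tray between -0.005 and 0.005 m and contact force between the fingers and jar below 0.1 N and contact force between the fingers and vial_blue below 0.1 N), for 0.2 s.
2. the collar is pushed home with the pin in its keyway (value of joint collar_travel above 0.0105 m), for 0.2 s.
At the end, for the whole second after the job is handed in: The jar and both vials stand upright (within 7 degrees) inside the tray with their undersides within 5 mm of its floor, and the gripper's fingers hold the collar (more than 1 N) pushed down at least 10.5 mm of its 13 mm (all of step 1 and value of joint collar_travel above 0.0105 m and contact force between the fingers and collar above 1 N); the arm keeps its last pose, push and grip.
It fails at once if the tape roll is moved by more than 25 mm (distance of tape_roll from where it was at the start of the episode above 0.025 m).
It fails at once if the flow cup is moved by more than 25 mm (distance of flow_cup from where it was at the start of the episode above 0.025 m).
It also fails if it takes over 61 s, if anything falls off the work surface, if the arm or the gripper's body presses on something with over 40 N, if the wrist force passes 120 N, or if a joint passes its speed limit or range.

## Working session

There is one attempt and no reset: what is moved stays moved. The work goes in short steps, Python scripts to look and compute and a tool call to move; the robot and the scene stay as the last step left them, time stands still between calls to the robot, and variables do not carry over. Pictures are saved under pics/ and viewed, at most 10 in all, crops included, and the job is handed in when it is done.

Besides the shell and the picture viewer there is one more tool, called as name(argument=value, ...) on one line, values as JSON. carry_out: Moves the arm, as the interface text tells. Its arguments: {"type":"object","properties":{"increments":{"type":"array","items":{"type":"number"}},"grip":{"type":"number"},"newtons":{"type":"number"}},"required":["increments"]}

```bash
mkdir -p pics
cat > h.py <<'E'
import numpy as np, cv2
from cell import readout, vision, arm
def K(n):
    c=vision.calibration(n); f=210/np.tan(np.radians(c["fov_y"])/2); return c,f
def ray(n,u,v):
    c,f=K(n); d=np.array([(u-c["cx"])/f,(v-c["cy"])/f]); s=d.copy()
    for _ in range(20): s=d/(1+c["k1"]*(s@s))
    P=np.array(c["pose"]); return P[:3,3],P[:3,:3]@np.array([s[0],-s[1],-1])
def at(n,u,v,z):
    o,d=ray(n,u,v); return (o+d*(z-o[2])/d[2])[:2].round(4)
def pix(n,p):
    c,f=K(n); P=np.array(c["pose"]); q=P[:3,:3].T@(np.array(p)-P[:3,3]); s=np.array([q[0],-q[1]])/-q[2]
    s=s*(1+c["k1"]*(s@s)); return (s*f+[c["cx"],c["cy"]]).round(1)
def snap(n,name,crop=None,k=1):
    im=vision.get_image(n)[:,:,::-1]
    if crop: a,b,c,d=crop; im=im[b:d,a:c]
    cv2.imwrite("pics/"+name,cv2.resize(im,None,fx=k,fy=k,interpolation=cv2.INTER_CUBIC))
E
python3 - <<'E'
from h import *
for n in("scene","top"): snap(n,n+"0.png",None,1.42); print(n,vision.calibration(n))
print(arm.tcp_to_grasp, readout.observe())
E
```

```text
scene {'fov_y': 51.272002660189465, 'cx': 285.84376292565304, 'cy': 207.5848986933236, 'k1': -0.12596026137777508, 'pose': array([[ 0.70194122,  0.32863915, -0.63188197, -0.05203761],
       [-0.71223355,  0.32559929, -0.62185888, -0.48606236],
       [ 0.00137315,  0.88655592,  0.4626194 ,  0.55140823],
       [ 0.        ,  0.        ,  0.        ,  1.        ]])}
top {'fov_y': 46.10997382609805, 'cx': 283.63246946199774, 'cy': 217.31572305228232, 'k1': -0.1845850379094017, 'pose': array([[-0.02444094,  0.99529466, -0.09376134,  0.40707267],
       [-0.9996864 , -0.02382115,  0.00772396,  0.13203216],
       [ 0.00545411,  0.09392072,  0.99556474,  1.51914924],
       [ 0.        ,  0.        ,  0.        ,  1.        ]])}
-0.0188 {'clock': 0.1, 'joints': array([-1.4175684 ,  0.4351181 ,  0.02502569,  1.57397583, -0.01163701,
        1.13401821, -0.07506095]), 'dq': array([-8.29066064e-04, -2.17159750e-03, -1.63928492e-03, -1.03827600e-03,
        4.64259346e-05,  3.45423436e-04,  3.04101020e-04]), 'joint_efforts': array([ 3.23082619e-03, -6.69132543e+01,  9.88017842e-01, -3.15146506e+01,
       -6.05712715e-02,  3.75053391e-02,  3.37702943e-05]), 'position': array([0.15810847, 0.60420774, 0.22605764]), 'ee_rot': array([-4.00895409e-01, -3.11584498e+00,  2.15563347e-03]), 'force': array([ 0.00861119, -0.17666806, -0.36950211]), 'ft_torque': array([ 0.00288774, -0.06943165, -0.03973547]), 'gripper_force': 0.0, 'width': 0.9973294573039979}
```

View pics/scene0.png

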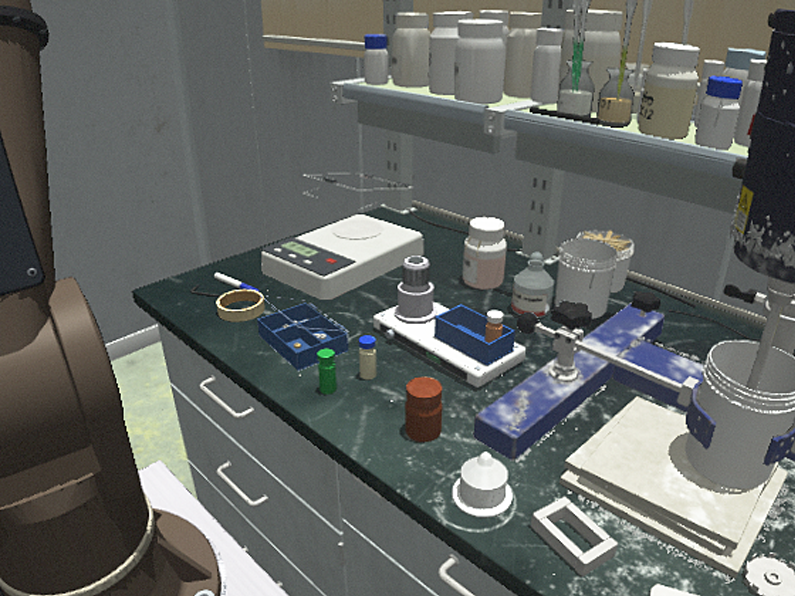

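View pics/top0.png

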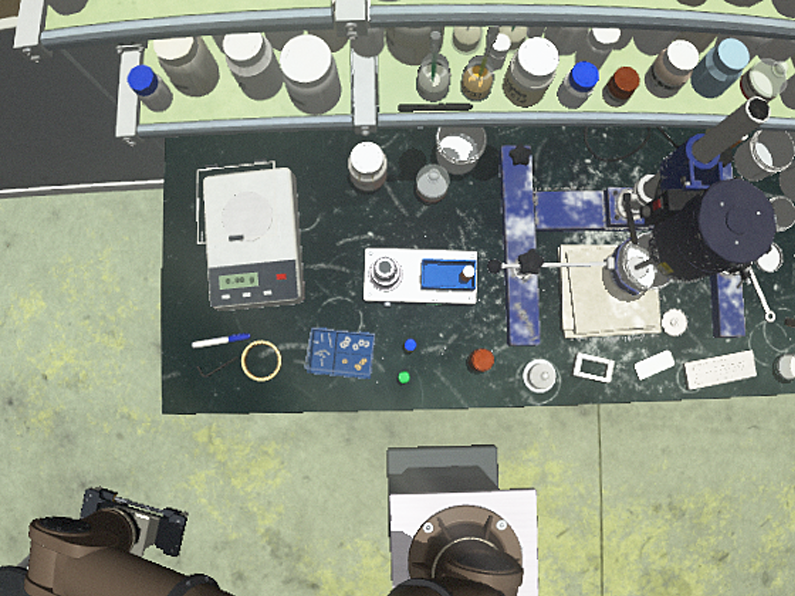

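Candidates for the vial: blue-capped bench vial (top 410,345; scene 367,355), green look-alike (404,377), and blue caps on the shelf (145,80; 584,75). I choose the bench one at (410,345). The jar is the brown lid at (483,360), and the other brown one (623,83) is on the shelf. The shaker is at (420,276), the flow cup at (540,375) and the tape at (261,360). Next is a close crop.

Run:
```python
from h import *
snap("top","c1.png",(245,165,405,285),5)
snap("scene","c2.png",(220,170,380,315),4)
```

```text
(no output)
```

View pics/c1.png

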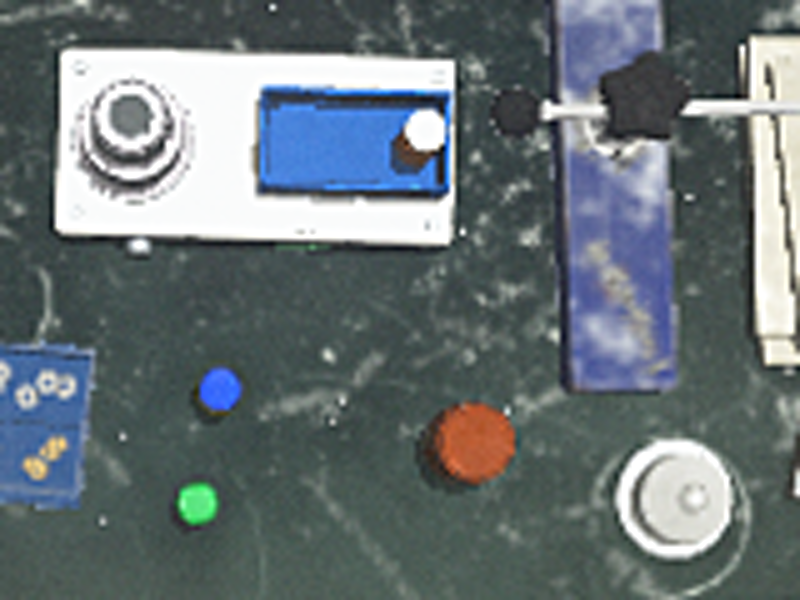

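View pics/c2.png

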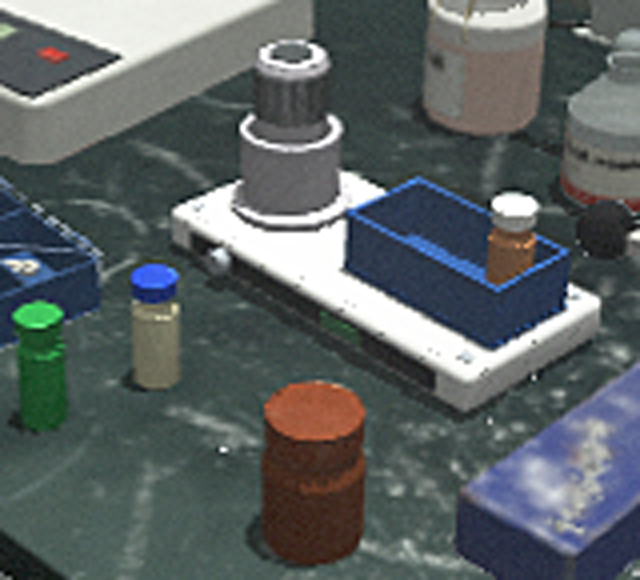

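The crops confirm it: a blue cap on a beige body at (220,389) in the top crop, the green look-alike at (198,503), the jar lid at (476,442) and the collar top at (131,114). The tray rim corners are (260,86), (450,90), (447,194) and (258,192).

Run:
```python
from h import *
T=lambda u,v,z:at("top",u/5+244.9,v/5+164.9,z); S=lambda u,v,z:at("scene",u/4+219.9,v/4+169.9,z)
for k,a,b,z in[("blue",(220,389),(155,278),.067),("jar",(476,442),(314,410),.075),("collar",(131,114),(292,54),.13),("brown",(425,131),(514,208),.101),("green",(198,503),(38,316),.067)]:
    # two-ray triangulation too
    o1,d1=ray("top",a[0]/5+244.9,a[1]/5+164.9);o2,d2=ray("scene",b[0]/4+219.9,b[1]/4+169.9)
    t=np.linalg.lstsq(np.c_[d1,-d2],o2-o1,rcond=None)[0];p,q=o1+d1*t[0],o2+d2*t[1]
    print(k,T(*a,z),S(*b,z),((p+q)/2).round(4),np.linalg.norm(p-q).round(4))
B=np.array([T(u,v,.03) for u,v in[(62,48),(456,60),(453,243),(57,234)]]);print("base",B,B.mean(0))
R=np.array([T(u,v,.068) for u,v in[(260,86),(450,90),(447,194),(258,192)]]);print("tray",R,R.mean(0))
R=np.array([S(u,v,.068) for u,v in[(346,213),(420,179),(568,256),(500,290)]]);print("trayS",R,R.mean(0))
print("cup",T(690,497,.05),"tape",at("top",261/1.42,360/1.42,.022))
for X in(B,):
    d=X[0]-X[1]+X[3]-X[2];print("yaw",np.arctan2(-d[0],d[1]))
    e=X[0]-X[3]+X[1]-X[2];print("yaw",np.arctan2(e[1],e[0]))
```

```text
blue [0.4684 0.1071] [0.4664 0.1042] [0.4686 0.107  0.0648] 0.0003
jar [ 0.4332 -0.0421] [ 0.4316 -0.0427] [ 0.433  -0.042   0.0739] 0.0007
collar [0.6234 0.1548] [0.6219 0.1542] [0.6233 0.1551 0.1293] 0.0007
brown [ 0.614  -0.0154] [ 0.6093 -0.0195] [ 0.6145 -0.0158  0.0974] 0.0001
green [0.4018 0.1217] [0.3997 0.1192] [0.4017 0.1217 0.0649] 0.0002
base [[ 0.6809  0.1979]
 [ 0.6679 -0.0435]
 [ 0.5552 -0.0375]
 [ 0.5664  0.203 ]] [0.6176   0.079975]
tray [[ 0.6481  0.0787]
 [ 0.6432 -0.0347]
 [ 0.5807 -0.0306]
 [ 0.5845  0.0816]] [0.614125 0.02375 ]
trayS [[ 0.587   0.0783]
 [ 0.6468  0.0745]
 [ 0.6362 -0.0383]
 [ 0.5832 -0.0332]] [0.6133   0.020325]
cup [ 0.397  -0.1731] tape [0.4445 0.4275]
yaw -0.05017573752473421
yaw -0.048816818645452134
```

carry_out(increments=[22,-35.5,0,0,0,-0.0975,22,-35.5,0,0,0,-0.0975,22,-35.5,0,0,0,-0.0975,22,-35.5,0,0,0,-0.0975,22,-35.5,0,0,0,-0.0975,22,-35.5,0,0,0,-0.0975,22,-35.5,0,0,0,-0.0975,22,-35.5,0,0,0,-0.0975,22,-35.5,0,0,0,-0.0975,22,-35.5,0,0,0,-0.0975,22,-35.5,0,0,0,-0.0975,22,-35.5,0,0,0,-0.0975,22,-35.5,0,0,0,-0.0975,22,-35.5,0,0,0,-0.0975,0,0,0,0,0,0,0,0,0,0,0,0], grip=0.45, newtons=12)

```text
clock: 2.2
position: [0.4658, 0.1082, 0.2266]
ee_rot: [-2.275, -2.166, 0.0]
force: [0.6, -0.7, -0.4]
width: 0.549
gripper_force: 0.0
```

carry_out(increments=[2.7,-1.2,-36,0,0,0,0,0,-40,0,0,0,0,0,-40,0,0,0,0,0,-40,0,0,0,0,0,-31,0,0,0,0,0,0,0,0,0,0,0,0,0,0,0])

```text
clock: 3.08
position: [0.4691, 0.1073, 0.0406]
ee_rot: [2.275, 2.167, 0.001]
force: [0.5, 0.2, 0.0]
width: 0.55
gripper_force: 0.0
```

carry_out(increments=[0,0,0,0,0,0,0,0,0,0,0,0,0,0,0,0,0,0,0,0,0,0,0,0,0,0,0,0,0,0], grip=1.0, newtons=12)

```text
clock: 3.7
position: [0.4692, 0.1067, 0.0402]
ee_rot: [2.276, 2.165, 0.001]
force: [-0.9, 0.7, 6.4]
width: 0.266
gripper_force: 12.0
```

carry_out(increments=[0,0,35,0,0,0,0,0,40,0,0,0,0,0,30,0,0,0,37,-11.5,0,0,0,0,37,-11.5,0,0,0,0,37,-11.5,0,0,0,0,36.5,-10.7,0,0,0,0,0,0,0,0,0,0,0,0,0,0,0,0])

```text
clock: 4.82
position: [0.6154, 0.0613, 0.1442]
ee_rot: [-2.276, -2.164, 0.002]
force: [-0.3, 0.0, -0.4]
width: 0.265
gripper_force: 12.0
```

Run:
```python
from h import *
snap("scene","c3.png",(280,100,420,260),4)
o=readout.observe();p=o["position"];print(p)
for x in(0,):
  print("pred bottom/top of vial", pix("scene",[p[0],p[1],p[2]-.0402]),pix("scene",[p[0],p[1],p[2]+.027]),pix("scene",[p[0],p[1]+.01,p[2]-.0402]))
```

```text
[0.6152113  0.06169778 0.14438598]
pred bottom/top of vial [320.9 207.1] [322.  179.3] [317.5 205.6]
```

View pics/c3.png

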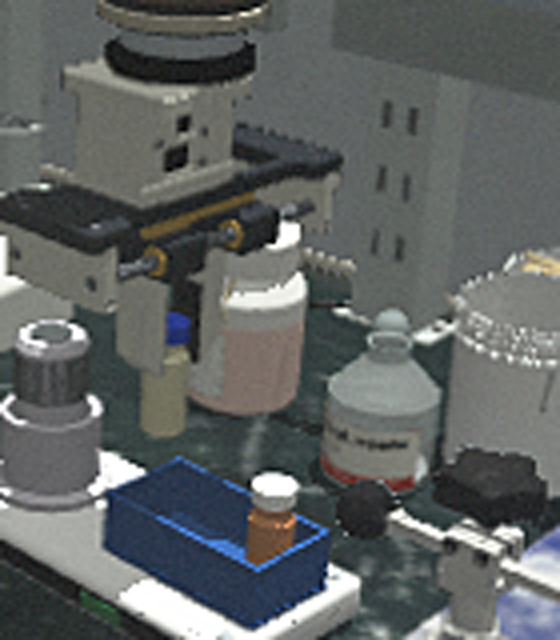

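The vial hangs straight in the pads, with its bottom at crop (163,429), as predicted. Descending.

carry_out(increments=[1.5,0.3,-15,0,0,0,0,0,-15,0,0,0,0,0,-15,0,0,0,0,0,-10,0,0,0,0,0,-7,0,0,0,0,0,-5,0,0,0,0,0,-1.5,0,0,0,0,0,0,0,0,0])

```text
clock: 5.88
position: [0.618, 0.0615, 0.0764]
ee_rot: [2.276, 2.165, 0.001]
force: [0.1, 0.7, 0.3]
width: 0.267
gripper_force: 12.0
```

Run:
```python
from h import *
snap("scene","c4.png",(280,150,420,260),4)
print({k:readout.observe()[k] for k in("position","force")})
```

```text
{'position': array([0.61809685, 0.06157184, 0.07655252]), 'force': array([ 0.02713883,  0.17949423, -0.51785032])}
```

View pics/c4.png

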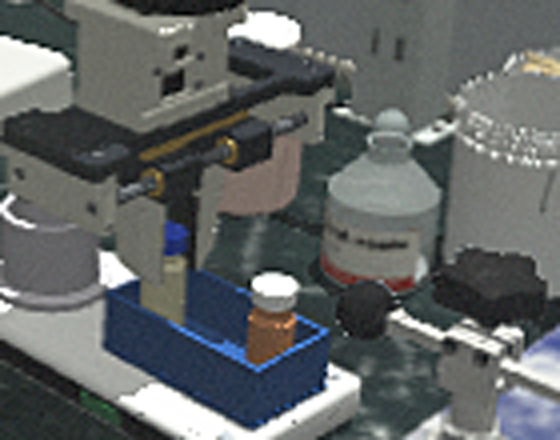

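The vial is inside the tray at the +y end with about 2 mm left to the floor, so I lower it and release.

carry_out(increments=[0,0,-1,0,0,0,0,0,-0.8,0,0,0,0,0,0,0,0,0])

```text
clock: 6.3
position: [0.6178, 0.0616, 0.0744]
ee_rot: [-2.276, -2.165, 0.0]
force: [-0.1, -0.2, 0.3]
width: 0.266
gripper_force: 12.0
```

carry_out(increments=[0,0,0,0,0,0,0,0,0,0,0,0,0,0,0,0,0,0,0,0,0,0,0,0,0,0,30,0,0,0,0,0,40,0,0,0,-45,-25,0,0,0,0,-45,-26,0,0,0,0,-45,-26,0,0,0,0,-48,-26,0,0,0,0,0,0,0,0,0,0,0,0,0,0,0,0], grip=0.4)

```text
clock: 7.8
position: [0.4357, -0.0412, 0.1449]
ee_rot: [2.276, 2.165, 0.002]
force: [1.1, -0.0, -0.4]
width: 0.603
gripper_force: 0.0
```

Run:
```python
from h import *
snap("top","c5.png",(280,170,360,230),8)
print(readout.observe()["position"])
```

```text
[ 0.43608961 -0.04096267  0.14479132]
```

View pics/c5.png

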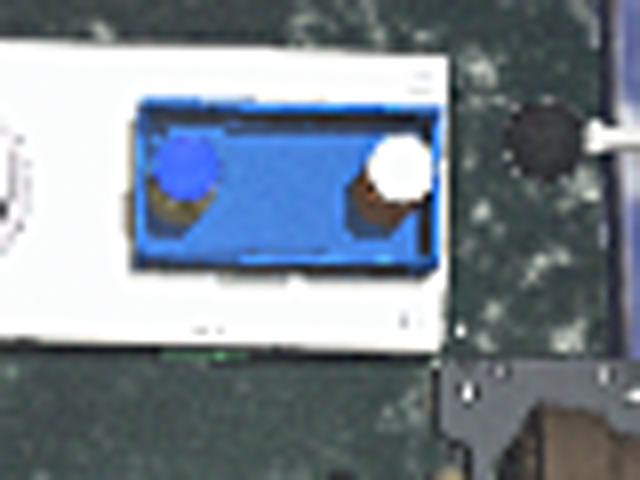

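Both vials stand upright: the blue cap at (187,166) and the white cap at (401,167).

Run:
```python
from h import *
T=lambda u,v,z:at("top",u/8+279.9,v/8+169.9,z)
a,b=T(187,166,.101),T(401,167,.101);print(a,b,(a+b)/2,np.linalg.norm(a-b))
print(np.mean([T(u,v,.068) for u,v in((136,98),(444,106),(438,272),(132,268))],0))
```

```text
[0.617  0.0621] [ 0.6149 -0.0158] [0.61595 0.02315] 0.07792830037925888
[0.61365  0.023175]
```

carry_out(increments=[-2.8,-1,0,0,0,0,0,0,0,0,0,0,0,0,-30,0,0,0,0,0,-35,0,0,0,0,0,-30,0,0,0,0,0,0,0,0,0], grip=0.2)

```text
clock: 8.6
position: [0.4308, -0.0425, 0.048]
ee_rot: [-2.275, -2.163, 0.005]
force: [-0.8, 0.3, 0.3]
width: 0.798
gripper_force: 0.0
```

carry_out(increments=[0,0,0,0,0,0,0,0,0,0,0,0,0,0,0,0,0,0,0,0,0,0,0,0], grip=1.0, newtons=20)

```text
clock: 9.1
position: [0.4328, -0.0423, 0.0501]
ee_rot: [2.275, 2.165, 0.002]
force: [0.3, 0.0, 7.4]
width: 0.506
gripper_force: 20.0
```

carry_out(increments=[0,0,35,0,0,0,0,0,40,0,0,0,0,0,40,0,0,0,37,13,0,0,0,0,37,13,0,0,0,0,37,13,0,0,0,0,37,13,0,0,0,0,35,13.4,0,0,0,0,0,0,0,0,0,0,0,0,0,0,0,0])

```text
clock: 10.35
position: [0.6142, 0.0225, 0.164]
ee_rot: [-2.276, -2.164, 0.002]
force: [0.8, 0.1, -0.8]
width: 0.505
gripper_force: 20.0
```

Run:
```python
from h import *
snap("scene","c6.png",(280,100,420,260),4)
p=readout.observe()["position"];print(p)
c=np.array([p[0],p[1],p[2]-.0501])
for d in((0,0),(0,.01)): print((pix("scene",c+[*d,0])-[280,100])*4,(pix("scene",c+[*d,.034])-[280,100])*4)
```

```text
[0.61401646 0.02232062 0.16425846]
[218.4 436.4] [222.  379.6]
[204.  430.4] [207.2 373.6]
```

View pics/c6.png

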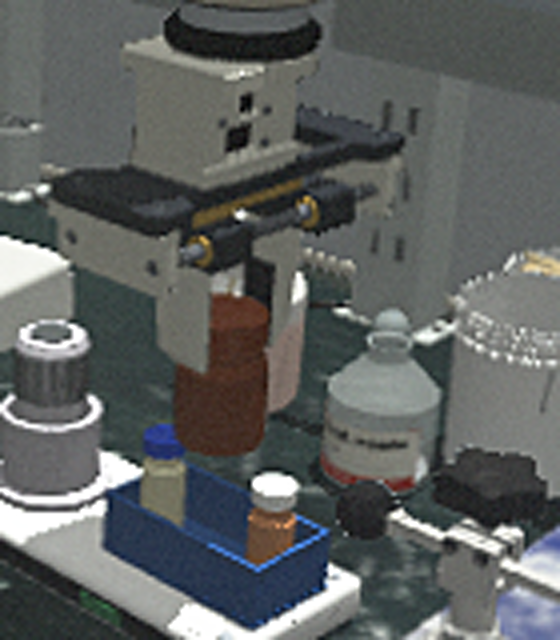

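carry_out(increments=[0,0.4,-20,0,0,0,0,0,-20,0,0,0,0,0,-8,0,0,0,0,0,-8,0,0,0,0,0,-8,0,0,0,0,0,-7,0,0,0,0,0,-5,0,0,0,0,0,0,0,0,0])

```text
clock: 11.4
position: [0.6149, 0.0234, 0.0881]
ee_rot: [-2.276, -2.165, 0.001]
force: [0.2, 1.0, -1.1]
width: 0.507
gripper_force: 20.0
```

carry_out(increments=[0,0,-1.5,0,0,0,0,0,-1,0,0,0,0,0,-0.8,0,0,0,0,0,0,0,0,0])

```text
clock: 11.9
position: [0.615, 0.0234, 0.0851]
ee_rot: [2.276, 2.165, 0.0]
force: [-1.0, 0.6, -1.7]
width: 0.502
gripper_force: 20.0
```

carry_out(increments=[0,0,0,0,0,0,0,0,0,0,0,0,0,0,0,0,0,0,0,0,0,0,0,0,0,0,20,0,0,0,0,0,40,0,0,0,0,0,40,0,0,0,0,32,5,0,0,-0.035,0,32,0,0,0,0,0,32,0,0,0,0,0,0,0,0,0,0,0,0,0,0,0,0], grip=0.25)

```text
clock: 13.4
position: [0.615, 0.1186, 0.1901]
ee_rot: [2.314, 2.124, -0.001]
force: [1.2, -0.1, 0.9]
width: 0.754
gripper_force: 0.0
```

Run:
```python
from h import *
a=vision.get_image("scene")[150:260,280:420,::-1]; b=vision.get_image("top")[160:240,230:370,::-1]
cv2.imwrite("pics/c7.png",cv2.resize(np.vstack([a,b]),None,fx=3,fy=3,interpolation=cv2.INTER_CUBIC))
o=readout.observe();print(o["position"],o["joints"].round(2),o["ee_rot"])
```

```text
[0.61514864 0.1178906  0.19027277] [-0.66  0.51  0.58  1.65 -0.31  1.08 -0.08] [ 2.31537879e+00  2.12248404e+00 -3.84758193e-04]
```

View pics/c7.png

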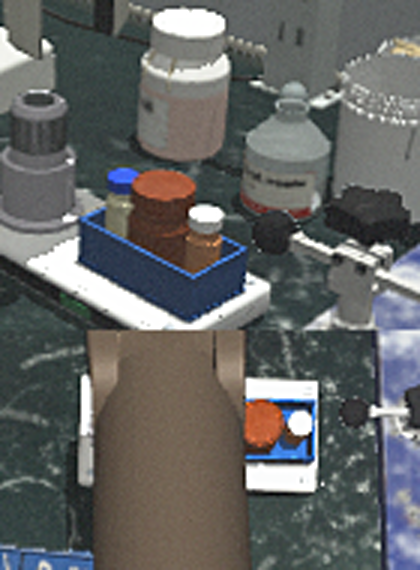

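All three stand upright in the tray. Now the collar.

carry_out(increments=[4,18,0,0,0,0,4,18.5,0,0,0,0,0,0,-30,0,0,0,0,0,-30,0,0,0,0,0,-20,0,0,0,0,0,-9,0,0,0,0,0,0,0,0,0,0,0,0,0,0,0])

```text
clock: 14.5
position: [0.6237, 0.1562, 0.102]
ee_rot: [2.313, 2.125, 0.002]
force: [-0.1, -0.2, -0.2]
width: 0.755
gripper_force: 0.0
```

carry_out(increments=[0,0,0,0,0,0,0,0,0,0,0,0,0,0,0,0,0,0,0,0,0,0,0,0], grip=1.0, newtons=40)

```text
clock: 15.0
position: [0.6233, 0.1559, 0.1014]
ee_rot: [2.314, 2.125, 0.001]
force: [0.3, -0.9, 1.1]
width: 0.481
gripper_force: 40.0
```

carry_out(increments=[0,0,-2,0,0,0,0,0,-2,0,0,0,0,0,-1,0,0,0,0,0,0,0,0,0])

```text
clock: 15.5
position: [0.6233, 0.156, 0.0971]
ee_rot: [-2.314, -2.125, -0.002]
force: [-3.2, -0.2, 12.3]
width: 0.48
gripper_force: 40.0
```

carry_out(increments=[0,0,-0.5,0,0,-0.05,0,0,0,0,0,-0.05,0,0,0,0,0,-0.05,0,0,0,0,0,-0.05,0,0,0,0,0,0])

```text
clock: 16.12
position: [0.6234, 0.156, 0.0968]
ee_rot: [2.515, 1.882, 0.002]
force: [-3.6, -0.1, 14.1]
width: 0.473
gripper_force: 40.0
```

carry_out(increments=[0,0,0,0,0,-0.05,0,0,0,0,0,-0.05,0,0,0,0,0,-0.05,0,0,0,0,0,-0.05,0,0,0,0,0,0])

```text
clock: 16.75
position: [0.6234, 0.1559, 0.0957]
ee_rot: [2.689, 1.623, 0.001]
force: [0.2, -0.2, 3.3]
width: 0.475
gripper_force: 40.0
```

The force dropped, so the keyway has met the pin. Pushing down.

carry_out(increments=[0,0,-2,0,0,0,0,0,-2,0,0,0,0,0,-2,0,0,0,0,0,-2,0,0,0,0,0,0,0,0,0])

```text
clock: 17.38
position: [0.6234, 0.1559, 0.0883]
ee_rot: [-2.69, -1.623, -0.001]
force: [-1.9, -0.4, 11.9]
width: 0.475
gripper_force: 40.0
```

carry_out(increments=[0,0,-1,0,0,0,0,0,0,0,0,0,0,0,0,0,0,0,0,0,0,0,0,0])

```text
clock: 17.88
position: [0.6234, 0.1559, 0.0882]
ee_rot: [-2.689, -1.623, -0.002]
force: [-5.2, -0.6, 19.9]
width: 0.477
gripper_force: 40.0
```

Run:
```python
from h import *
snap("scene","c8.png",(255,150,395,260),4)
```

```text
(no output)
```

View pics/c8.png

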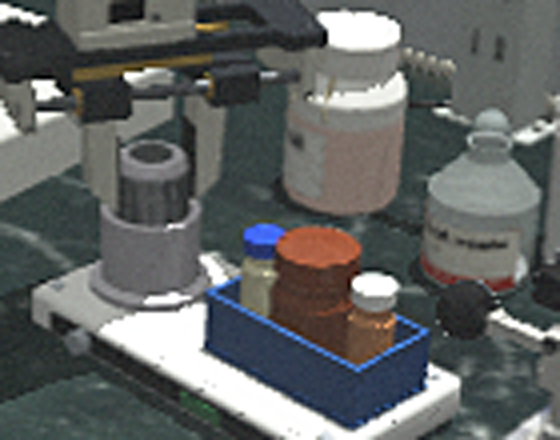

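The collar sits lower, at (153,155), held at a hard stop with 20 N. All three containers are upright in the tray, so I'm handing in.

```bash
python3 -c "
from cell import arm
print(arm.sign_off())"
```

```text
the job is handed in; nothing more can be done
None
```

I handed the job in at about 18 s of the 61 s limit: the jar and both vials stand upright in the tray, and the gripper is holding the collar down at its stop (about 13 mm of travel, pressing with about 20 N). The sign-off returned no verdict.

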